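# Clamp the nose block in the machine vise for sanding

### The arm

A 7-joint arm with a two-finger parallel gripper is mounted at the origin on the work surface. World frame = base frame: x ahead of the robot, y to its left, z up, the work surface at z = 0. Lengths are in m, angles in rad, forces in N, time in s.
With the tool pointing down it reaches from about 0.4 to 0.75 m from the base axis. Payload 19.5 kg.
Tool frame: the origin (TCP) lies at the very end of the fingers, on their centre line; the grasp point (between the pads) lies 19 mm behind it; z points along the fingers, y is the line along which they close (so a half turn about z gives the same grasp; the last joint's range is limited). The gripper opens to 85 mm and grips with 20 to 120 N. Pads are 22 mm wide; open, the fingers measure 114 mm over their backs; the gripper's body (76 mm by 85 mm) begins 54 mm behind the grasp point. The pads swing forward as they close: fully open they stand 13 mm farther back than shut.
Start: joints at [1.291, 0.707, -0.028, 1.485, 0.022, 0.951, -0.075], TCP at [0.135, -0.559, 0.231] pointing down, gripper open.
Joint ranges: [-2.71, 2.71], [-0.32, 2.16], [-1.57, 1.52], [0, 2.45], [-1.46, 4.6], [0, 2.02], [-2.83, 2.83]. Speed limits (rad/s): [1.89, 1.89, 2.57, 2.57, 3.01, 3.01, 3.01].

### API

Orientations are given as a unit quaternion [w, x, y, z].
In Python, from plant import arm gives the robot as it stands.
- The arm moves only by the tool jog_arm, never from a script. Its argument "rows" is a list of rows, each a list of 6 numbers: the shift along the world's x, y, z as a fraction of full scale, then the turn, a rotation vector about the world's x, y, z as a fraction of full scale. In form: [[x, y, z, wx, wy, wz], ...]. A call has 1 to 12 rows; each row shifts and turns the commanded pose from where the row before left it; what a row does not reach is not made up. Full scale, the value 1, is 120 mm for a shift and 90 degrees for a turn. A row lasts 1/10 s, in which the tool goes at most 50 mm and 8.59 degrees, less where a joint would pass 70% of its speed; a pose out of reach is approached as far as the arm can. A call with a number of a shift or a turn outside -1 to 1 is refused whole. A call with a gripper value outside its range is refused whole. "hand" is the closure, from 0 (fully open) to 1 (shut), set as the call begins (left out, the last holds). The fingers move at their own pace and stop on an object; the grip force is fixed at half the most. Time passes only in rows, so rows that do not move let the fingers close. It gives the time, the measured TCP pose, the force, the opening and the grip force at its end, in the units of the state.
- arm.get_state(): the state, without advancing time (a new reading comes with each control period).
- arm.capture(name): name is "scene" or "top" or "wrist"; returns a dict with "img" (420x560x3 uint8, red, green, blue), "z_map" (420x560 float32, m along the optical axis (not along the pixel's ray), 0 where there is no reading), "fx", "fy", "cx", "cy" (pixels), "dist_coeffs" ([k1, k2, p1, p2, k3] as OpenCV has them; the pictures are not rectified), "R" (3x3) and "t" (3): a world point X has camera coordinates R X + t. Camera axes: x right, y down, z forward; pixel columns grow to the right and rows downward; lengths in m; the calibration is good to about 2 mm. A picture is of the moment at which its call begins.
- arm.sign_off(): hands the job in; it is judged then, once.
The state is a dict: "time_s": time; "q": joint angles; "joint_velocities": joint speeds; "tau": joint torques, N m; "position": TCP position; "tool_rot": TCP orientation; "force": force on the tool from outside, world axes, zero at the start; "ft_torque": the same for the moment, N m; "width": finger opening in m; "grasp_force": force on a finger pad.
Only numpy, scipy, OpenCV 4.12 (cv2) and the standard library are available. Lean on these libraries where they do the work, as an engineer would, in place of code of your own. Each camera call takes 0.05 s, during which the arm holds its last target. There are 200 camera calls.

### The job

Stand the laminated wooden block with the rounded nose on the bed of the open vise, lengthwise between the jaws, so that the whole rounded nose sticks out past the left end of the jaws (left as seen from the robot, facing the crank) and most of the straight part lies between them; let go of it. Then crank the handle clockwise until the sliding jaw holds the block tight, without cranking on so hard that the soft wood is crushed. Leave the other things on the bench where they are.

Things in the scene. Friction and masses are not known exactly. Their poses are not given: they have to be found in the camera images.
- vise: Grey machine vise fixed on a plywood riser 200 x 120 x 50 mm; place and yaw vary. Origin: under the riser, 3 mm above the bench (on the mat). x runs along the screw, away from the crank; y along the jaws, to the left seen from the crank (robot's) side; z up. Screw axis at y = 0, z = 102 mm. Its bearing block: x -60 to -36 mm, up to z = 126 mm.
- fixed_jaw (a point): Foot of the fixed jaw's cork face: the middle of its lower edge, at vise (85, 0, 85) mm. The bed that the work stands on (top of the steel ways) is at this height. Both jaws are 90 mm wide (vise y -45 to 45 mm) and rise 40 mm above the bed; the fixed jaw is 40 mm thick, beyond this face.
- vise_jaw: Sliding jaw, 45 mm long. Origin: at bed height, middle of its face (an 8 mm cork liner that gives 1 mm per 150 N), which looks at the fixed jaw; axes as the vise's. When the crank reads 0 it is at vise x = 23 mm (gap 62 mm); each full turn of the crank (2 pi) moves it 10 mm towards the fixed jaw. Gap at the start 54 to 62 mm.
- vise_crank (a joint): Crank angle, rad, 0 to 22.6, start 0 to 5; grows clockwise seen from the robot (tightening). 0 = crank arm straight up; at angle a the handle's axis is at vise y = -60 sin a, z = 102 + 60 cos a (mm). Steady friction, about 3.5 N at the handle; stays where left (springs back 0.3 rad at most). Once the block is pinched, 0.1 rad more squeezes it some 20 N harder; over 500 N crushes it.
- vise_handle (a point): Point on the axis of the crank's handle, at vise x = -136 mm: a black cylinder, 22 mm across, parallel to the screw, 60 mm off its axis, from vise x -166 to -86 mm; it spins freely on its pin, so a hand that points straight down can carry it all the way round. The crank arm is at vise x -83 to -73 mm; the crank does not move along the screw.
- nose_block: Block of pale balsa between brown plywood: 40 mm thick (x), 140 long (y), 80 high (z), 0.15 to 0.31 kg. Its +y end, the nose, is a half round of 40 mm radius seen from the side (y 30 to 70 mm); the other end is square. Origin: centre of its underside. Starts upright left or right of the vise, yaw -0.6 to 0.6. In the vise it rises 40 mm above the jaws; fingers do not fit beside it lower down.
- nose_tip (a point): Foremost point of the block's rounded nose, at block (0, 70, 40) mm. The nose is clear of the jaws when this is at vise y = 85 mm or more; more than half of the straight part is between the jaws up to 130 mm.
- offcut: Bystander: square-ended offcut of the same laminate, 40 x 85 x 55 mm (x, y, z), on the other side of the vise. Origin: centre of its underside.
- glue: Bystander: white glue bottle, 38 mm across, 116 mm high, upright. Origin: centre of its underside.
- sander: Bystander: cork sanding block 110 x 58 x 37 mm. Origin: centre of its underside.
- knife_case: Bystander: open pine case with hobby knives, about 195 x 175 mm, 22 mm high. Origin: under the centre of the half with the knives.
- fuselage: Bystander: model aeroplane fuselage of pale wood, 62 x 320 mm, 71 mm high. Origin: on its underside near the middle.
- driver: Bystander: screwdriver 190 mm long lying flat.
- balsa_sheets: Bystander: pile of balsa sheets 85 x 260 mm, 12 mm high. Origin: centre of its underside.
Not all that is in view belongs to the job. What is shaped like the nose_block but blue is not meant.

How it is judged:
By the outcome, as a careful person would: the job done as asked, in the order asked, and still so for the second after the job is handed in, with the robot touching nothing.
It also fails if it takes over 72 s, if anything falls off the work surface, if the arm or the gripper's body presses on something with over 40 N, if the wrist force passes 120 N, or if a joint passes its speed limit or range.

## Working session

There is one attempt and no reset: what is moved stays moved. The work goes in short steps, Python scripts to look and compute and a tool call to move; the robot and the scene stay as the last step left them, time stands still between calls to the robot, and variables do not carry over. Pictures are saved under pics/ and viewed, at most 10 in all, crops included, and the job is handed in when it is done.

Besides the shell and the picture viewer there is one more tool, called as name(argument=value, ...) on one line, values as JSON. jog_arm: Moves the arm, as the interface text tells. Its arguments: {"type":"object","properties":{"rows":{"type":"array"},"hand":{"type":"number"}},"required":["rows"]}

```bash
ls; mkdir -p pics
cat > h.py <<'E'
import numpy as np, cv2, pickle
from plant import arm
def cap(n):
    c=arm.capture(n); pickle.dump(c,open(f'{n}.pkl','wb')); return c
def load(n): return pickle.load(open(f'{n}.pkl','rb'))
def K(c): return np.array([[c['fx'],0,c['cx']],[0,c['fy'],c['cy']],[0,0,1.]])
def rays(c,uv):
    p=cv2.undistortPoints(np.array(uv,float).reshape(-1,1,2),K(c),np.array(c['dist_coeffs'],float)).reshape(-1,2)
    return np.c_[p,np.ones(len(p))]
def onplane(c,uv,z):
    R=np.array(c['R']);t=np.array(c['t']);d=rays(c,uv)@R;o=-R.T@t
    return o+d*((z-o[2])/d[:,2])[:,None]
def cloud(c):
    h,w=c['z_map'].shape;v,u=np.mgrid[:h,:w]
    r=rays(c,np.c_[u.ravel(),v.ravel()])*c['z_map'].reshape(-1,1)
    X=(r-np.array(c['t']))@np.array(c['R']); X[c['z_map'].ravel()==0]=np.nan
    return X.reshape(h,w,3)
E
python3 - <<'E'
from h import *
for n in ('scene','top'):
    c=cap(n); cv2.imwrite(f'pics/{n}0.png',c['img'][:,:,::-1]); print(n,-np.array(c['R']).T@c['t'], c['fx'])
print(arm.get_state())
E
```

```text
pics
scene [ 0.91362537 -0.60685429  1.13242408] 471.95569147166395
top [0.30650208 0.08220226 1.52809485] 503.0014789190659
{'time_s': 0.1, 'q': array([ 1.29130026,  0.70700952, -0.02757372,  1.48496011,  0.02201378,
        0.95089265, -0.07551902]), 'joint_velocities': array([ 1.80884972e-04,  3.79872496e-04,  4.30610603e-04, -1.83486874e-05,
       -8.15381085e-04,  1.49565896e-03,  4.01569789e-04]), 'tau': array([ 3.05143512e-03, -8.84299421e+01,  1.23735577e+00, -2.36450583e+01,
        1.72095333e-02,  5.08409008e-03, -1.21778671e-04]), 'position': array([ 0.13536827, -0.55859478,  0.23089069]), 'tool_rot': array([-4.74912060e-04,  9.92942476e-01,  1.18595978e-01, -9.11326330e-05]), 'force': array([ 0.07283146, -0.5087507 ,  0.80451134]), 'ft_torque': array([0.01546528, 0.01431079, 0.03167396]), 'grasp_force': 0.0, 'width': 0.08524245424520356}
```

View pics/scene0.png

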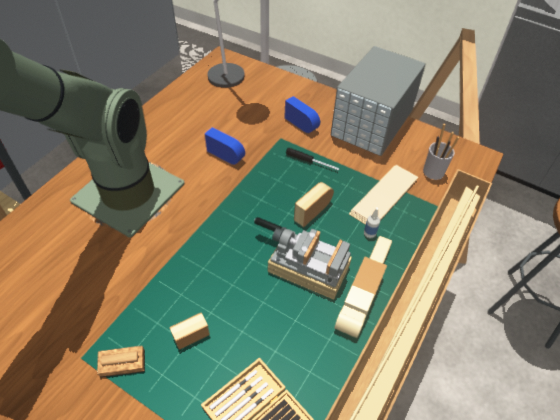

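View pics/top0.png

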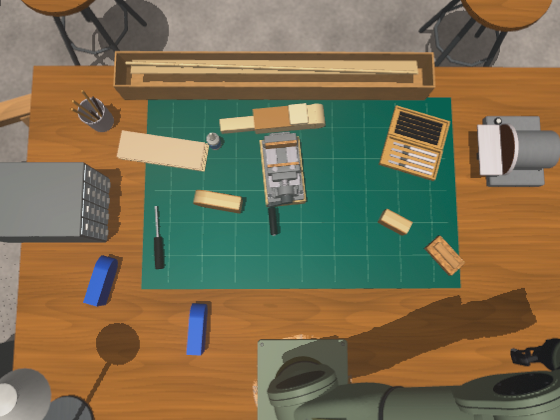

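The scene view shows the laminated block at about (313,204), left of the vise at (312,258). In the top view the block is at (219,201), the vise at (283,170), the handle at (274,220) and the offcut at (396,221). The blue decoys are off the mat.

Run:
```python
from h import *
c=load('top');X=cloud(c);im=c['img']
a=cv2.resize(im[120:250,180:320],None,fx=4,fy=4,interpolation=cv2.INTER_CUBIC)
s=load('scene')['img'][170:310,240:370]; b=cv2.resize(s,(int(130*520/140),520),interpolation=cv2.INTER_CUBIC)
# stack into one picture within 800x600
o=np.hstack([cv2.resize(a,(430,400)),cv2.resize(b,(370,400))]);cv2.imwrite('pics/crop1.png',o[:,:,::-1])
def show(u0,u1,v0,v1,s):
    for v in range(v0,v1,s): print(v,' '.join('%4.0f'%(1000*X[v,u,2]) for u in range(u0,u1,s)))
print('block');show(188,252,184,218,4);print('vise');show(252,312,128,244,4)
# block top points
reg=np.zeros(im.shape[:2],bool);reg[180:222,185:252]=1
Z=X[:,:,2]
m=reg&(Z>.03); P=X[m]; print('block all',m.sum(),P[:,:2].min(0),P[:,:2].max(0),P[:,2].max())
m=reg&(Z>.07);r=cv2.minAreaRect((X[m][:,:2]*1000).astype(np.float32));print(r)
```

```text
block
184    5   -6    3    2    1   -0    5    3    5    5    3    2    3    3    3    5
188    2    2    3    4    9   -3    0    0    5    5    4   -3    7    2    3    6
192    1    7   64   78   82   82   79   85    9    6    2   -1    1    4   -1    4
196    3   -1   71   76   82   82   80   89   82   84   83   83   85   -0   12   -0
200    3    4   71   84   86   83   83   82   83   78   85   80   84   84    6    3
204    3   -0   42   55   73   83   88   80   78   86   80   87   82   63   11    2
208   -2    4    2   10    5    5   13   28   49   64   76   85   84   44    5   -4
212    5    4  nan   10    3    6    4    3   -6    4   -2    9   18   16   -1    5
216    4    4   -2    1    4   -1    4    1    6    5    3    1   -1   -3    1    6
vise
128   33   62   67   56   50   53   44   45   38   38   30   26   18   16   17
132    5   21   16   19    9    1    2  109  118  113   -1    3   -1    6    3
136   -3    6    6    0  131  126  130  131  134  122  120  128   -2   -0   -2
140    3   -2   48   64  123  122  129  128  124  129  128  125    5    2   -1
144    7    4   5
[... 1438 characters left out ...]
    5    3   -2    3    1    4    3    7    5
220    8    3   10    5    4   74   76   -2    2    4    0    3    3    4    7
224    6    5    7    3   -0   74   82    3    1    2   -1    8    7   -8   -1
228    0    3    2    4    1   75   76   10    4    0    0    3    2    5    1
232    7   -2    2    2    4   81   75    5    0    4    7    4    7   -3    3
236   -0    1   -0    5    5    3    5    4    6    5    2    6    3    8   11
240    9   -3    2    2    4    3    3    5    7    1    4    2    2    0   10
block all 744 [0.50533384 0.17537158] [0.56769252 0.32009623] 0.09241186335237592
((536.33642578125, 242.85926818847656), (131.4098663330078, 41.52060317993164), 80.02890014648438)
```

View pics/crop1.png

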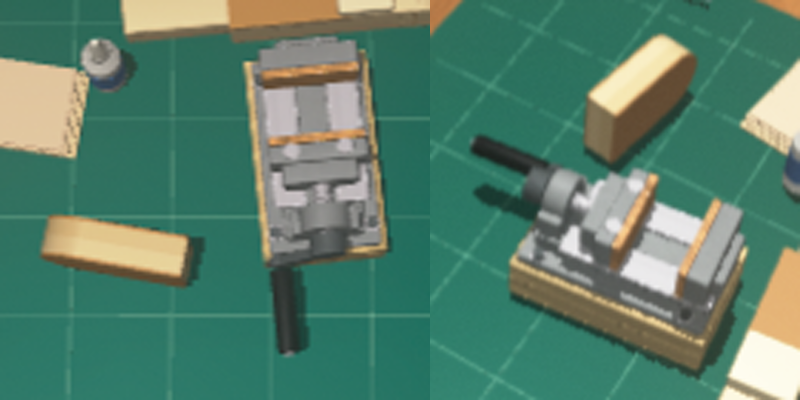

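The crop shows the block's nose pointing left (nose end at crop (48,240), square end at (190,265)). The cork strips are at crop (310,75) and (318,138), and the handle runs from (280,270) to (292,350), so the crank is on the lower left side.

Run:
```python
from h import *
def hsvm(c,lo,hi): return cv2.inRange(cv2.cvtColor(c['img'],cv2.COLOR_RGB2HSV),lo,hi)>0
c=load('top');X=cloud(c);Z=X[:,:,2];hsv=cv2.cvtColor(c['img'],cv2.COLOR_RGB2HSV)
print('cork hsv',hsv[145,285],hsv[165,285],'block',hsv[198,215],'handle',hsv[222,274])
def box(u0,u1,v0,v1):
    m=np.zeros(Z.shape,bool);m[v0:v1,u0:u1]=1;return m
def rect(m,z):
    v,u=np.nonzero(m);P=onplane(c,np.c_[u,v],z)[:,:2]*1000
    r=cv2.minAreaRect(P.astype(np.float32));return len(u),P.mean(0).round(1),np.round(r[0],1),np.round(r[1],1),round(r[2],1)
ck=hsvm(c,(5,130,90),(18,255,255))
print('corkF',rect(ck&box(255,312,138,152)&(Z>.112),.128));print('corkM',rect(ck&box(255,312,156,174)&(Z>.112),.128))
print('fixedjaw top',rect(box(255,312,126,150)&(Z>.11),.128))
print('slidejaw top',rect(box(255,312,158,182)&(Z>.115),.128))
print('riser+ (z>.04)',rect(box(250,315,134,203)&(Z>.04)&(Z<.08),.053))
h=hsvm(c,(0,0,0),(180,255,60))&box(262,284,206,240)&(Z>.05);print('handle',rect(h,.073),np.nanmedian(Z[h]))
v,u=np.nonzero(h);l=cv2.fitLine((X[h][:,:2]*1000).astype(np.float32),cv2.DIST_L2,0,.01,.01).ravel();print(l,'x range',X[h][:,0].min(),X[h][:,0].max())
b=box(185,252,180,222)
lum=b&(Z>.065)&hsvm(c,(8,40,110),(30,200,255));print('block',rect(lum,.083))
P=X[b&(Z>.03)][:,:2]*1000;print('block cloud',cv2.minAreaRect(P.astype(np.float32)))
# straight lamination line: long sides
e=cv2.fitLine(P.astype(np.float32),cv2.DIST_L2,0,.01,.01).ravel();print('block axis',np.degrees(np.arctan2(e[1],e[0])),e)
```

```text
cork hsv [ 15 119 103] [ 17 126 178] block [ 20  96 226] handle [77 45 51]
corkF (64, array([692.4,  64.6]), array([692.5,  62.2]), array([ 6.7, 81. ]), 6.0)
corkM (50, array([629.6,  55.2]), array([629.6,  55. ]), array([ 5.3, 83.3]), 5.4)
fixedjaw top (399, array([703.1,  60.9]), array([703.3,  60.6]), array([41.3, 88.9]), 0.1)
slidejaw top (471, array([611.6,  52. ]), array([607.3,  51.5]), array([53.5, 90. ]), 5.4)
riser+ (z>.04) (771, array([612.7,  54.5]), array([628.5,  53.4]), array([201. , 119.7]), 5.8)
handle (168, array([477.7,  82.9]), array([476.3,  83.1]), array([81.6, 20.8]), 5.7) 0.07487554977697064
[9.9321389e-01 1.1630188e-01 4.7753281e+02 8.2894554e+01] x range 0.4351431190368318 0.5168461140374478
block (633, array([535.1, 242.3]), array([535.2, 242.6]), array([131.2,  41.4]), 79.9)
block cloud ((537.0599365234375, 247.44190979003906), (140.67889404296875, 41.54325485229492), 79.92352294921875)
block axis 80.22234 [1.6982514e-01 9.8547423e-01 5.3354633e+02 2.4324937e+02]
```

jog_arm(rows=[[0.25,0.21,0,0,0,0.061],[0.25,0.21,0,0,0,0.061],[0.25,0.21,0,0,0,0.061],[0.25,0.21,0,0,0,0.061],[0.25,0.21,0,0,0,0.061],[0.25,0.21,0,0,0,0.061],[0.25,0.21,0,0,0,0.061],[0.25,0.21,0,0,0,0.061],[0.25,0.21,0,0,0,0.061],[0.25,0.21,0,0,0,0.061],[0.25,0.21,0,0,0,0.061],[0.25,0.21,0,0,0,0.061]], hand=0)

```text
time_s: 1.3
position: [0.4964, -0.2552, 0.2311]
tool_rot: [-0.0, 0.768, 0.641, -0.0]
force: [0.4, -0.7, -0.3]
width: 0.0856
grasp_force: 0.0
```

jog_arm(rows=[[0.03,0.34,0,0,0,0],[0.03,0.34,0,0,0,0],[0.03,0.34,0,0,0,0],[0.03,0.34,0,0,0,0],[0.03,0.34,0,0,0,0],[0.03,0.34,0,0,0,0],[0.03,0.34,0,0,0,0],[0.03,0.34,0,0,0,0],[0.03,0.34,0,0,0,0],[0.03,0.34,0,0,0,0],[0.03,0.34,0,0,0,0],[0,0,0,0,0,0]])

```text
time_s: 2.5
position: [0.534, 0.1981, 0.2308]
tool_rot: [-0.001, 0.767, 0.642, 0.0]
force: [0.4, -0.5, -0.2]
width: 0.0856
grasp_force: 0.0
```

jog_arm(rows=[[0.013,0.19,0,0,0,0],[0,0.187,0,0,0,0],[0,0,-0.25,0,0,0],[0,0,-0.25,0,0,0],[0,0,0,0,0,0]])

```text
time_s: 3.0
position: [0.5352, 0.2367, 0.1683]
tool_rot: [-0.001, 0.769, 0.639, -0.003]
force: [-0.2, -1.3, 0.0]
width: 0.0851
grasp_force: 0.0
```

Run:
```python
from h import *
c=cap('wrist');X=cloud(c);s=arm.get_state();print(s['position'],c['img'].shape)
Z=X[:,:,2];d=np.linalg.norm(X[:,:,:2]-s['position'][:2],axis=2)
m=(Z>.06)&(Z<.1)&(d<.12);P=X[m][:,:2]*1000
print(m.sum(),np.median(Z[m]),cv2.minAreaRect(P.astype(np.float32)))
cv2.imwrite('pics/w1.png',c['img'][:,:,::-1])
```

```text
[0.53610117 0.23717666 0.17050167] (420, 560, 3)
11067 0.08372430874060129 ((539.3896484375, 249.83306884765625), (136.88499450683594, 39.44725799560547), 79.82302856445312)
```

View pics/w1.png

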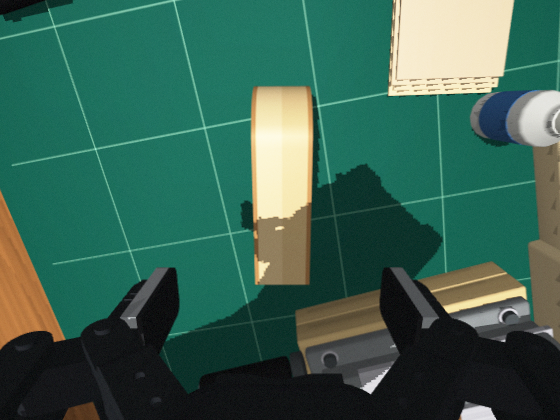

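The wrist view shows the block upright at columns 252–312, centred between the finger tips at columns 178 and 383, with its nose facing away at the top.

jog_arm(rows=[[0.01,0.07,-0.25,0,0,0],[0,0,-0.25,0,0,0],[0,0,-0.2,0,0,0],[0,0,-0.15,0,0,0],[0,0,-0.15,0,0,0],[0,0,0,0,0,0],[0,0,0,0,0,0]])

```text
time_s: 3.75
position: [0.5385, 0.2462, 0.0528]
tool_rot: [0.0, 0.769, 0.639, 0.001]
force: [0.1, -0.2, 0.3]
width: 0.0855
grasp_force: 0.0
```

jog_arm(rows=[[0,0,0,0,0,0],[0,0,0,0,0,0],[0,0,0,0,0,0],[0,0,0,0,0,0],[0,0,0,0,0,0],[0,0,0,0,0,0],[0,0,0,0,0,0],[0,0,0,0,0,0]], hand=1)

```text
time_s: 4.55
position: [0.5381, 0.2461, 0.052]
tool_rot: [0.0, 0.769, 0.639, 0.0]
force: [0.1, -1.2, 9.4]
width: 0.039
grasp_force: 60.2
```

jog_arm(rows=[[0,0,0.1,0,0,0],[0,0,0.2,0,0,0],[0,0,0.25,0,0,0],[0,0,0.25,0,0,0],[0,0,0.25,0,0,0],[0,0,0.1,0,0,0],[0,0,0,0,0,0],[0,0,0,0,0,0],[0,0,0,0,0,0]])

```text
time_s: 5.45
position: [0.5373, 0.2458, 0.1879]
tool_rot: [-0.0, 0.769, 0.64, -0.001]
force: [0.1, -0.5, -2.6]
width: 0.0393
grasp_force: 61.1
```

Run:
```python
from h import *
c=cap('wrist');X=cloud(c);s=arm.get_state();p=s['position'];print(p,s['tool_rot'],s['width'],s['grasp_force'],s['force'])
Z=X[:,:,2];d=np.linalg.norm(X[:,:,:2]-p[:2],axis=2)
v,u=np.mgrid[:420,:560]
q=s['tool_rot'];th=2*np.arctan2(q[2],q[1])  # tool x dir = block y
e=np.array([np.cos(th),np.sin(th)]);n=np.array([-e[1],e[0]])
D=(X[:,:,:2]-p[:2])*1000;a=D@e;b=D@n
ht=p[2]-.05+.08
hsv=cv2.cvtColor(c['img'],cv2.COLOR_RGB2HSV)
m=(Z>p[2]-.03)&(Z<p[2]+.06)&(abs(b)<26)&(a<120)&(a>-90)&(hsv[:,:,2]>70)
print(m.sum(),'along range',np.percentile(a[m],[0.2,2,98,99.5]),'b',np.percentile(b[m],[1,99]),'Ztop',np.percentile(Z[m],[50,99]))
cv2.imwrite('pics/w2.png',c['img'][:,:,::-1])
```

```text
[0.53738334 0.24584119 0.18802295] [-2.62466333e-04  7.68777735e-01  6.39515248e-01 -9.86191032e-04] 0.03913599992181801 61.125712394714355 [ 0.03298884 -0.10684369 -2.78804625]
31028 along range [-29.49091979 -25.9259994   73.0864613   74.57212041] b [-22.79082387  22.51518684] Ztop [0.21934182 0.22219721]
```

View pics/w2.png

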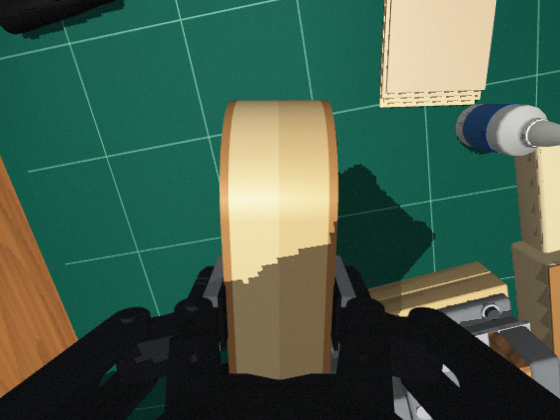

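The block is held centrally between the pads, with its nose tip at about row 100, columns 230–332, and nothing tilted.

jog_arm(rows=[[0,0,0.17,0,0,0],[0.127,-0.173,0,0,0,0.0225],[0.127,-0.173,0,0,0,0.0225],[0.127,-0.173,0,0,0,0.0225],[0.127,-0.173,0,0,0,0.0225],[0.127,-0.173,0,0,0,0.0225],[0.127,-0.173,0,0,0,0.0225],[0.127,-0.173,0,0,0,0.0225],[0.127,-0.173,0,0,0,0.0225],[0,0,0,0,0,0],[0,0,0,0,0,0],[0,0,0,0,0,0]])

```text
time_s: 6.7
position: [0.6593, 0.0808, 0.2092]
tool_rot: [-0.001, 0.671, 0.742, -0.0]
force: [-0.4, 1.1, -1.6]
width: 0.0392
grasp_force: 61.2
```

Run:
```python
from h import *
c=cap('scene');s=arm.get_state();p=s['position'];q=s['tool_rot'];print(p,np.degrees(2*np.arctan2(q[2],q[1])),q,s['force'],s['width'])
cv2.imwrite('pics/s2.png',cv2.resize(c['img'][150:310,220:420],None,fx=3.5,fy=3.5,interpolation=cv2.INTER_CUBIC)[:,:,::-1])
c=cap('wrist');X=cloud(c);Z=X[:,:,2]
V=X-np.array([.604,.051,.003]);a=np.radians(5.7);vx=V[:,:,0]*np.cos(a)+V[:,:,1]*np.sin(a);vy=-V[:,:,0]*np.sin(a)+V[:,:,1]*np.cos(a)
# jaw tops seen by the wrist camera
for nm,lo,hi in (('fixed',.075,.14),('slide',-.03,.04)):
    m=(abs(Z-.128)<.004)&(vx>lo)&(vx<hi)&(abs(vy)<.06)
    if m.sum()>50: print(nm,m.sum(),'vx',np.percentile(vx[m],[1,99])*1000,'vy',np.percentile(vy[m],[1,99])*1000)
```

```text
[0.65934769 0.08082112 0.20941838] 95.75484047072692 [-3.27611151e-04  6.70718932e-01  7.41711528e-01 -1.27039701e-04] [-0.44341517  0.33821762 -1.51045156] 0.03909009059762021
fixed 2438 vx [ 98.06071134 117.76423862] vy [-14.70113059  49.10110416]
slide 1531 vx [-8.30558327 18.50508925] vy [-16.07838543  48.84717625]
```

View pics/s2.png

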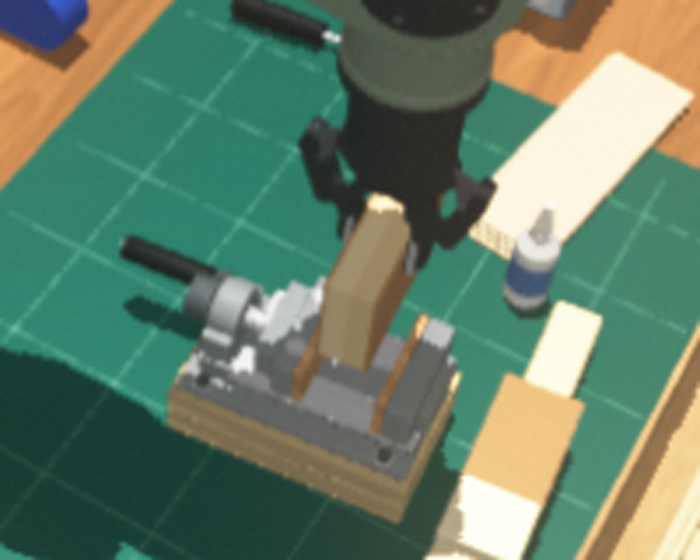

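The scene crop shows the block held above the vise gap between the cork strips at (307,370) and (395,375), parallel to the jaws.

jog_arm(rows=[[0,0,-0.1,0,0,0],[0,0,-0.15,0,0,0],[0,0,-0.1,0,0,0],[0,0,-0.05,0,0,0],[0,0,-0.05,0,0,0],[0,0,-0.05,0,0,0],[0,0,-0.03,0,0,0],[0,0,0,0,0,0],[0,0,0,0,0,0]])

```text
time_s: 7.7
position: [0.6598, 0.08, 0.1463]
tool_rot: [0.0, 0.671, 0.741, 0.0]
force: [-0.5, 0.3, -1.7]
width: 0.039
grasp_force: 61.2
```

jog_arm(rows=[[0,0,-0.015,0,0,0],[0,0,-0.015,0,0,0],[0,0,-0.01,0,0,0],[0,0,0,0,0,0],[0,0,0,0,0,0]])

```text
time_s: 8.2
position: [0.6597, 0.08, 0.1413]
tool_rot: [-0.0, 0.671, 0.741, -0.0]
force: [-0.8, 0.8, -2.6]
width: 0.0392
grasp_force: 61.2
```

jog_arm(rows=[[0,0,-0.01,0,0,0],[0,0,-0.01,0,0,0],[0,0,-0.008,0,0,0],[0,0,0,0,0,0],[0,0,0,0,0,0]])

```text
time_s: 8.7
position: [0.6597, 0.08, 0.1379]
tool_rot: [-0.0, 0.671, 0.741, -0.0]
force: [0.9, 0.7, -2.7]
width: 0.0394
grasp_force: 61.2
```

jog_arm(rows=[[0,0,-0.01,0,0,0],[0,0,-0.008,0,0,0],[0,0,0,0,0,0]])

```text
time_s: 9.0
position: [0.6599, 0.08, 0.137]
tool_rot: [0.0, 0.671, 0.741, 0.0]
force: [-5.4, -1.1, 16.0]
width: 0.0394
grasp_force: 63.3
```

Contact came at TCP z = 0.137, the expected bed height. I'll release and rise.

jog_arm(rows=[[0,0,0,0,0,0],[0,0,0,0,0,0],[0,0,0,0,0,0],[0,0,0,0,0,0],[0,0,0,0,0,0],[0,0,0,0,0,0],[0,0,0.1,0,0,0],[0,0,0.2,0,0,0],[0,0,0.2,0,0,0],[0,0,0.2,0,0,0],[0,0,0.1,0,0,0],[0,0,0,0,0,0]], hand=0)

```text
time_s: 10.2
position: [0.6602, 0.0801, 0.2335]
tool_rot: [0.001, 0.671, 0.741, 0.001]
force: [-0.8, -0.2, -0.9]
width: 0.0856
grasp_force: 0.0
```

jog_arm(rows=[[-0.25,-0.02,0,0,0,-0.09],[-0.25,-0.02,0,0,0,-0.09],[-0.25,-0.02,0,0,0,-0.09],[-0.25,0,0,0,0,-0.09],[-0.25,0,0,0,0,-0.09],[-0.25,0,0,0,0,-0.09],[0,0,0,0,0,-0.09],[0,0,0,0,0,-0.09],[0,0,0,0,0,-0.09],[0,0,0,0,0,-0.09],[0,0,0,0,0,-0.09],[0,0,0,0,0,0]])

```text
time_s: 11.4
position: [0.4793, 0.0728, 0.2311]
tool_rot: [0.0, 0.998, 0.056, -0.001]
force: [-0.3, 0.9, -0.4]
width: 0.0855
grasp_force: 0.0
```

Run:
```python
from h import *
s=arm.get_state();q=s['tool_rot'];print(s['position'],np.degrees(2*np.arctan2(q[2],q[1])),q,s['q'],s['width'])
c=cap('top');t=c['img'][115:245,190:330];c2=cap('scene');b=c2['img'][180:300,260:380]
o=np.hstack([cv2.resize(t,(430,400),interpolation=3),cv2.resize(b,(370,400),interpolation=3)]);cv2.imwrite('pics/p3.png',o[:,:,::-1])
X=cloud(c);a=np.radians(5.7);V=(X-np.array([.604,.051,.003]))*1000
vx=V[:,:,0]*np.cos(a)+V[:,:,1]*np.sin(a);vy=-V[:,:,0]*np.sin(a)+V[:,:,1]*np.cos(a);Z=V[:,:,2]
m=(Z>140)&(Z<172)&(vx>20)&(vx<100)&(vy>-70)&(vy<130)
print(m.sum(),np.percentile(vx[m],[1,50,99]),np.percentile(vy[m],[0.5,1,99,100]),np.median(Z[m]),cv2.minAreaRect(np.c_[vx[m],vy[m]].astype(np.float32)))
m2=(Z>100)&(vx>35)&(vx<75)&(vy>48)&(vy<130);print('nose max vy',vy[m2].max() if m2.any() else None)
h=(Z>20)&(Z<175)&(vx>-160)&(vx<-95)&(abs(vy)<75);print('handle?',h.sum(),np.median(vy[h]),np.median(Z[h]))
```

```text
[0.47933639 0.07277733 0.23109719] 6.459298188818531 [ 2.71538085e-04  9.98411541e-01  5.63381535e-02 -5.77771626e-04] [-0.28487072  0.5803317   0.11720759  1.80481686 -0.09235322  0.76294832
 -1.57785599] 0.08554126583637656
777 [35.39091134 53.16360204 75.88951666] [-43.32701714 -42.76110234  90.25694747  92.45755414] 164.11277517049942 ((56.166465759277344, 23.87743377685547), (42.61773681640625, 137.04237365722656), 0.25171196460723877)
nose max vy 94.91702331458129
handle? 0 nan nan
  return _methods._mean(a, axis=axis, dtype=dtype,
  ret = ret.dtype.type(ret / rcount)
```

View pics/p3.png

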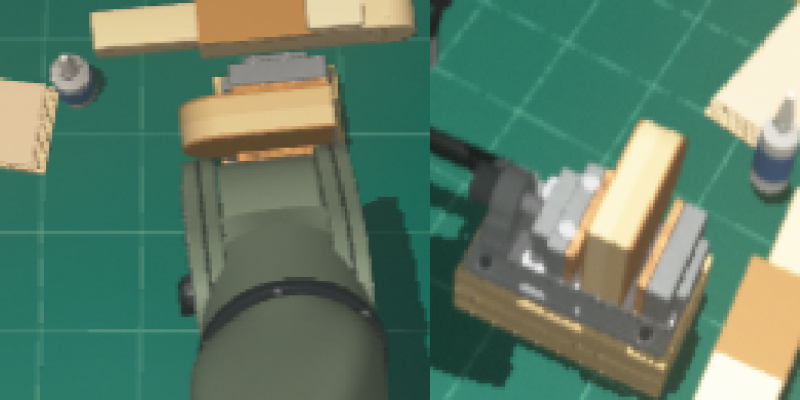

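The block stands parallel between the jaws. In the top crop the nose at (183,135) is past the left jaw end, and the tip measures about 95 mm in vise y. Next I'll go for the handle.

jog_arm(rows=[[-0.125,0.075,-0.1,0,0,-0.008],[0,0,-0.25,0,0,0],[0,0,-0.25,0,0,0],[0,0,-0.2,0,0,0],[0,0,-0.15,0,0,0],[0,0,0,0,0,0],[0,0,0,0,0,0]])

```text
time_s: 12.2
position: [0.4647, 0.0817, 0.1181]
tool_rot: [-0.0, 0.999, 0.052, -0.0]
force: [0.3, 0.6, 0.4]
width: 0.0854
grasp_force: 0.0
```

Run:
```python
from h import *
s=arm.get_state();p=s['position'];print(p,s['tool_rot'],s['force'])
c=cap('wrist');cv2.imwrite('pics/w4.png',c['img'][:,:,::-1])
```

```text
[0.46470984 0.08167196 0.11809286] [-1.49366902e-04  9.98633822e-01  5.22535718e-02 -1.79021516e-04] [0.27277771 0.56064355 0.42148511]
```

View pics/w4.png

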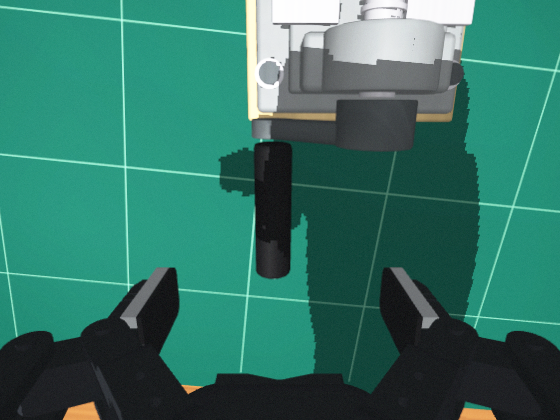

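The wrist view shows the handle at columns 255–292, rows 143–277, between the fingers (columns 178–383) and nearly centred.

jog_arm(rows=[[0,0,-0.2,0,0,0],[0,0,-0.2,0,0,0],[0,0,-0.15,0,0,0],[0,0,-0.08,0,0,0],[0,0,0,0,0,0],[0,0,0,0,0,0]])

```text
time_s: 12.85
position: [0.4651, 0.0818, 0.043]
tool_rot: [-0.0, 0.999, 0.051, 0.0]
force: [-0.5, -0.0, -0.1]
width: 0.0854
grasp_force: 0.0
```

jog_arm(rows=[[0,0,0,0,0,0],[0,0,0,0,0,0],[0,0,0,0,0,0],[0,0,0,0,0,0],[0,0,0,0,0,0],[0,0,0,0,0,0],[0,0,0,0,0,0],[0,0,0,0,0,0],[0,0,0,0,0,0]], hand=1)

```text
time_s: 13.75
position: [0.4648, 0.0818, 0.0422]
tool_rot: [-0.0, 0.999, 0.051, 0.0]
force: [0.8, 2.8, 1.3]
width: 0.0204
grasp_force: 58.5
```

```bash
cat > crank.py <<'E'
import numpy as np,sys
def rows(a0,a1,n,yaw=.0995):
    a=np.linspace(a0,a1,n+1);y=-60*np.sin(a);z=60*np.cos(a)
    P=np.c_[-y*np.sin(yaw),y*np.cos(yaw),z]/120;Q=np.round(P-P[0],2 if 0 else 3)
    return [[*map(float,r.round(3)),0,0,0] for r in np.diff(Q,axis=0)]
def ang(p,cy=None):
    V=np.array(p)-[.604,.051,.003];vy=-V[0]*np.sin(.0995)+V[1]*np.cos(.0995);return vy*1000
if __name__=='__main__':
    a0,a1,n=float(sys.argv[1]),float(sys.argv[2]),int(sys.argv[3]);r=rows(a0,a1,n)
    for i in range(0,n,12): print(r[i:i+12])
E
python3 crank.py 3.977 13.277 36
```

```text
[[-0.007, 0.073, 0.106, 0, 0, 0], [-0.005, 0.044, 0.121, 0, 0, 0], [-0.001, 0.011, 0.128, 0, 0, 0], [0.002, -0.021, 0.127, 0, 0, 0], [0.006, -0.053, 0.117, 0, 0, 0], [0.008, -0.082, 0.1, 0, 0, 0], [0.01, -0.103, 0.076, 0, 0, 0], [0.012, -0.12, 0.046, 0, 0, 0], [0.013, -0.127, 0.014, 0, 0, 0], [0.012, -0.127, -0.019, 0, 0, 0], [0.012, -0.118, -0.051, 0, 0, 0], [0.01, -0.101, -0.079, 0, 0, 0]]
[[0.008, -0.077, -0.103, 0, 0, 0], [0.005, -0.049, -0.119, 0, 0, 0], [0.002, -0.016, -0.128, 0, 0, 0], [-0.002, 0.016, -0.127, 0, 0, 0], [-0.005, 0.048, -0.12, 0, 0, 0], [-0.008, 0.077, -0.103, 0, 0, 0], [-0.01, 0.1, -0.08, 0, 0, 0], [-0.011, 0.118, -0.051, 0, 0, 0], [-0.013, 0.127, -0.019, 0, 0, 0], [-0.013, 0.127, 0.013, 0, 0, 0], [-0.012, 0.12, 0.046, 0, 0, 0], [-0.01, 0.104, 0.075, 0, 0, 0]]
[[-0.008, 0.082, 0.1, 0, 0, 0], [-0.006, 0.053, 0.117, 0, 0, 0], [-0.002, 0.022, 0.127, 0, 0, 0], [0.001, -0.011, 0.128, 0, 0, 0], [0.005, -0.043, 0.121, 0, 0, 0], [0.007, -0.073, 0.106, 0, 0, 0], [0.01, -0.097, 0.084, 0, 0, 0], [0.011, -0.115, 0.057, 0, 0, 0], [0.013, -0.126, 0.024, 0, 0, 0], [0.012, -0.128, -0.008, 0, 0, 0], [0.013, -0.121, -0.041, 0, 0, 0], [0.01, -0.107, -0.071, 0, 0, 0]]
```

First six rows as a check.

jog_arm(rows=[[-0.007,0.073,0.106,0,0,0],[-0.005,0.044,0.121,0,0,0],[-0.001,0.011,0.128,0,0,0],[0.002,-0.021,0.127,0,0,0],[0.006,-0.053,0.117,0,0,0],[0.008,-0.082,0.1,0,0,0],[0,0,0,0,0,0],[0,0,0,0,0,0]])

```text
time_s: 14.55
position: [0.4646, 0.0818, 0.1273]
tool_rot: [-0.002, 0.999, 0.053, 0.0]
force: [-11.6, 28.7, 32.6]
width: 0.0202
grasp_force: 65.5
```

```bash
cat > crank2.py <<'E'
import numpy as np,sys,json
# args: cx cy cz (mm, circle centre for the TCP), cmd x y z (mm), a0 a1 n
cx,cy,cz,x,y,z,a0,a1=map(float,sys.argv[1:9]);n=int(sys.argv[9]);yaw=.0995
a=np.linspace(a0,a1,n+1)[1:];v=-60*np.sin(a)
P=np.c_[cx-v*np.sin(yaw),cy+v*np.cos(yaw),cz+60*np.cos(a)]
c=np.array([x,y,z]);Q=np.vstack([c*0,np.round((P-c)/120,3)]);D=np.diff(Q,axis=0)
for i in range(0,n,12): print(json.dumps([[*map(float,r.round(3)),0,0,0] for r in D[i:i+12]]))
print('cmd end',c+120*Q[-1])
E
python3 crank2.py 468.9 39.6 84.75 465.5 78.4 126.9 5.499 7.059 6
```

```text
[[0.003, -0.074, 0.082, 0, 0, 0], [0.012, -0.119, 0.049, 0, 0, 0], [0.013, -0.128, 0.018, 0, 0, 0], [0.013, -0.128, -0.017, 0, 0, 0], [0.012, -0.12, -0.048, 0, 0, 0], [0.01, -0.103, -0.078, 0, 0, 0]]
cmd end [473.06  -2.24 127.62]
```

jog_arm(rows=[[0.003,-0.074,0.082,0,0,0],[0.012,-0.119,0.049,0,0,0],[0.013,-0.128,0.018,0,0,0],[0,0,0,0,0,0],[0,0,0,0,0,0]])

```text
time_s: 15.05
position: [0.469, 0.0387, 0.1448]
tool_rot: [0.0, 0.999, 0.05, 0.001]
force: [-2.8, -3.7, 24.6]
width: 0.0199
grasp_force: 64.4
```

jog_arm(rows=[[0.013,-0.128,-0.017,0,0,0],[0.012,-0.12,-0.048,0,0,0],[0.01,-0.103,-0.078,0,0,0],[0,0,0,0,0,0],[0,0,0,0,0,0]])

```text
time_s: 15.55
position: [0.4733, -0.003, 0.1265]
tool_rot: [0.0, 0.999, 0.051, 0.001]
force: [6.2, -2.6, -3.0]
width: 0.0201
grasp_force: 61.6
```

```bash
python3 crank2.py 468.9 39.6 85.0 473.06 -2.24 127.62 7.059 13.299 24
```

```text
[[0.008, -0.079, -0.1, 0, 0, 0], [0.005, -0.051, -0.119, 0, 0, 0], [0.002, -0.019, -0.129, 0, 0, 0], [-0.001, 0.015, -0.128, 0, 0, 0], [-0.005, 0.047, -0.121, 0, 0, 0], [-0.008, 0.077, -0.104, 0, 0, 0], [-0.01, 0.1, -0.082, 0, 0, 0], [-0.012, 0.118, -0.052, 0, 0, 0], [-0.012, 0.128, -0.02, 0, 0, 0], [-0.013, 0.128, 0.013, 0, 0, 0], [-0.012, 0.121, 0.047, 0, 0, 0], [-0.011, 0.104, 0.075, 0, 0, 0]]
[[-0.008, 0.082, 0.101, 0, 0, 0], [-0.005, 0.053, 0.118, 0, 0, 0], [-0.002, 0.022, 0.128, 0, 0, 0], [0.001, -0.012, 0.129, 0, 0, 0], [0.004, -0.045, 0.121, 0, 0, 0], [0.008, -0.074, 0.106, 0, 0, 0], [0.01, -0.099, 0.083, 0, 0, 0], [0.011, -0.117, 0.055, 0, 0, 0], [0.013, -0.127, 0.023, 0, 0, 0], [0.013, -0.128, -0.01, 0, 0, 0], [0.012, -0.122, -0.044, 0, 0, 0], [0.011, -0.106, -0.073, 0, 0, 0]]
cmd end [ 4.7294e+02 -3.2000e-01  1.2966e+02]
```

jog_arm(rows=[[0.008,-0.079,-0.1,0,0,0],[0.005,-0.051,-0.119,0,0,0],[0.002,-0.019,-0.129,0,0,0],[-0.001,0.015,-0.128,0,0,0],[-0.005,0.047,-0.121,0,0,0],[-0.008,0.077,-0.104,0,0,0],[0,0,0,0,0,0],[0,0,0,0,0,0]])

```text
time_s: 16.35
position: [0.4733, -0.0017, 0.0426]
tool_rot: [-0.001, 0.999, 0.052, 0.001]
force: [3.0, 12.8, 6.9]
width: 0.0198
grasp_force: 62.9
```

jog_arm(rows=[[-0.01,0.1,-0.082,0,0,0],[-0.012,0.118,-0.052,0,0,0],[-0.012,0.128,-0.02,0,0,0],[-0.013,0.128,0.013,0,0,0],[-0.012,0.121,0.047,0,0,0],[-0.011,0.104,0.075,0,0,0],[0,0,0,0,0,0],[0,0,0,0,0,0]])

```text
time_s: 17.15
position: [0.4649, 0.0804, 0.0407]
tool_rot: [0.0, 0.999, 0.051, 0.001]
force: [3.5, -1.4, 5.1]
width: 0.0204
grasp_force: 62.5
```

jog_arm(rows=[[-0.008,0.082,0.101,0,0,0],[-0.005,0.053,0.118,0,0,0],[-0.002,0.022,0.128,0,0,0],[0.001,-0.012,0.129,0,0,0],[0.004,-0.045,0.121,0,0,0],[0.008,-0.074,0.106,0,0,0],[0,0,0,0,0,0],[0,0,0,0,0,0]])

```text
time_s: 17.95
position: [0.4644, 0.0846, 0.1253]
tool_rot: [-0.001, 0.999, 0.052, 0.001]
force: [-1.5, 11.0, 12.9]
width: 0.0199
grasp_force: 63.3
```

jog_arm(rows=[[0.01,-0.099,0.083,0,0,0],[0.011,-0.117,0.055,0,0,0],[0.013,-0.127,0.023,0,0,0],[0.013,-0.128,-0.01,0,0,0],[0.012,-0.122,-0.044,0,0,0],[0.011,-0.106,-0.073,0,0,0],[0,0,0,0,0,0],[0,0,0,0,0,0]])

```text
time_s: 18.75
position: [0.4731, -0.0011, 0.1284]
tool_rot: [0.0, 0.999, 0.051, 0.0]
force: [5.1, -2.6, -2.7]
width: 0.0199
grasp_force: 61.7
```

```bash
python3 crank2.py 468.9 39.6 85.0 472.94 -0.32 129.66 13.299 14.899 16
python3 - <<'E'
from h import *
c=cap('top');X=cloud(c);a=.0995;V=(X-np.array([.604,.051,.003]))*1000
vx=V[:,:,0]*np.cos(a)+V[:,:,1]*np.sin(a);vy=-V[:,:,0]*np.sin(a)+V[:,:,1]*np.cos(a);Z=V[:,:,2]
m=(Z>140)&(Z<172)&(vx>20)&(vx<110)&(vy>-70)&(vy<130)
print(m.sum(),np.median(Z[m]),cv2.minAreaRect(np.c_[vx[m],vy[m]].astype(np.float32)),vy[m].max())
c=cap('scene');cv2.imwrite('pics/p5.png',cv2.resize(c['img'][180:300,240:400],(800,600),interpolation=3)[:,:,::-1])
E
```

```text
[[0.003, -0.035, -0.036, 0, 0, 0], [0.003, -0.032, -0.038, 0, 0, 0], [0.003, -0.028, -0.042, 0, 0, 0], [0.002, -0.023, -0.044, 0, 0, 0], [0.002, -0.019, -0.046, 0, 0, 0], [0.002, -0.014, -0.048, 0, 0, 0], [0.001, -0.009, -0.049, 0, 0, 0], [0.0, -0.004, -0.05, 0, 0, 0], [0.0, 0.0, -0.05, 0, 0, 0], [-0.001, 0.006, -0.05, 0, 0, 0], [-0.001, 0.01, -0.049, 0, 0, 0], [-0.001, 0.015, -0.047, 0, 0, 0]]
[[-0.002, 0.02, -0.046, 0, 0, 0], [-0.003, 0.025, -0.044, 0, 0, 0], [-0.002, 0.028, -0.04, 0, 0, 0], [-0.004, 0.033, -0.038, 0, 0, 0]]
cmd end [473.18  -3.56  43.62]
781 164.06372918874908 ((64.28494262695312, 24.364643096923828), (42.64716339111328, 137.8466033935547), 0.48134973645210266) 93.26091664722414
```

View pics/p5.png

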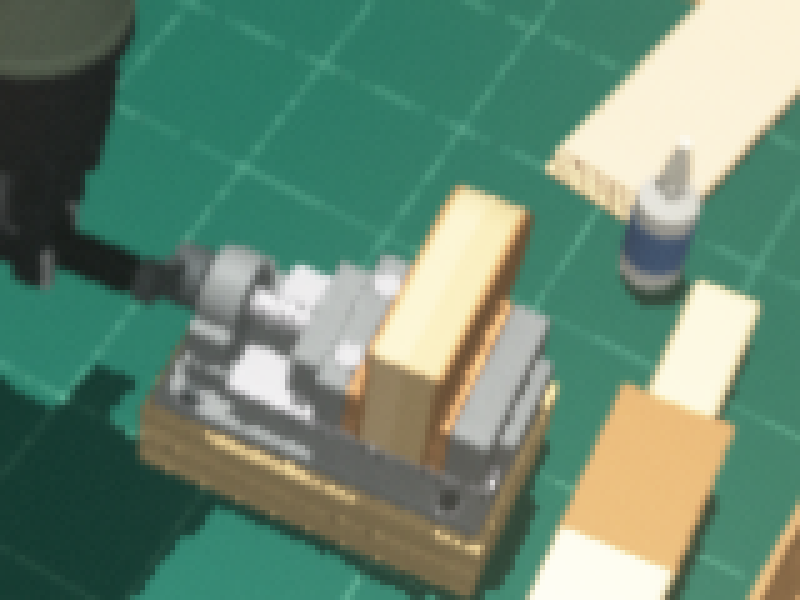

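The scene crop shows the block upright, parallel, and nearly closed between the corks at (355,395) and (455,370). It has been pushed about 8 mm, and its y position is unchanged. Now I'll tighten in small steps.

jog_arm(rows=[[0.003,-0.035,-0.036,0,0,0],[0.003,-0.032,-0.038,0,0,0],[0.003,-0.028,-0.042,0,0,0],[0.002,-0.023,-0.044,0,0,0],[0,0,0,0,0,0],[0,0,0,0,0,0]])

```text
time_s: 19.45
position: [0.4744, -0.0145, 0.109]
tool_rot: [-0.0, 0.999, 0.051, 0.0]
force: [7.5, 2.8, -6.6]
width: 0.0201
grasp_force: 61.8
```

jog_arm(rows=[[0.002,-0.019,-0.046,0,0,0],[0.002,-0.014,-0.048,0,0,0],[0.001,-0.009,-0.049,0,0,0],[0,-0.004,-0.05,0,0,0],[0,0,0,0,0,0],[0,0,0,0,0,0]])

```text
time_s: 20.05
position: [0.4749, -0.0193, 0.0859]
tool_rot: [-0.001, 0.999, 0.052, 0.0]
force: [7.0, 7.9, -3.7]
width: 0.0204
grasp_force: 62.0
```

jog_arm(rows=[[0,0,-0.05,0,0,0],[-0.001,0.006,-0.05,0,0,0],[-0.001,0.01,-0.049,0,0,0],[-0.001,0.015,-0.047,0,0,0],[0,0,0,0,0,0],[0,0,0,0,0,0]])

```text
time_s: 20.65
position: [0.4746, -0.0149, 0.0625]
tool_rot: [-0.001, 0.999, 0.052, 0.0]
force: [4.5, 12.2, 3.3]
width: 0.0201
grasp_force: 62.7
```

jog_arm(rows=[[-0.002,0.02,-0.046,0,0,0],[-0.003,0.025,-0.044,0,0,0],[-0.002,0.028,-0.04,0,0,0],[-0.004,0.033,-0.038,0,0,0],[0,0,0,0,0,0],[0,0,0,0,0,0]])

```text
time_s: 21.25
position: [0.4734, -0.0021, 0.0428]
tool_rot: [-0.001, 0.999, 0.052, 0.001]
force: [3.2, 14.7, 14.0]
width: 0.0201
grasp_force: 63.8
```

jog_arm(rows=[[-0.004,0.036,-0.034,0,0,0],[-0.004,0.038,-0.03,0,0,0],[0,0,0,0,0,0],[0,0,0,0,0,0]])

```text
time_s: 21.65
position: [0.4725, 0.0066, 0.0354]
tool_rot: [-0.001, 0.999, 0.052, 0.001]
force: [3.4, 12.5, 20.8]
width: 0.0202
grasp_force: 64.5
```

jog_arm(rows=[[0,0,0,0,0,0],[0,0,0,0,0,0],[0,0,0,0,0,0],[0,0,0,0,0,0],[0,0,0,0,0,0],[0,0,0,0,0,0],[0,0,0.1,0,0,0],[0,0,0.2,0,0,0],[0,0,0.25,0,0,0],[0,0,0.2,0,0,0],[0,0,0.1,0,0,0],[0,0,0,0,0,0]], hand=0)

```text
time_s: 22.85
position: [0.4724, 0.0054, 0.1392]
tool_rot: [-0.0, 0.999, 0.051, 0.001]
force: [0.2, 0.2, -1.6]
width: 0.0853
grasp_force: 0.0
```

jog_arm(rows=[[0,-0.2,0.1,0,0,0],[0,-0.25,0.1,0,0,0],[0,-0.25,0.1,0,0,0],[0,-0.25,0.1,0,0,0],[0,-0.25,0.1,0,0,0],[0,-0.25,0,0,0,0],[0,-0.25,0,0,0,0],[0,-0.25,0,0,0,0],[0,-0.2,0,0,0,0],[0,0,0,0,0,0],[0,0,0,0,0,0]])

```text
time_s: 23.95
position: [0.4715, -0.2524, 0.1968]
tool_rot: [-0.0, 0.999, 0.051, -0.0]
force: [-0.2, 0.1, -0.3]
width: 0.0853
grasp_force: 0.0
```

Run:
```python
from h import *
s=arm.get_state();print(s['time_s'],s['position'],s['force'])
c=cap('top');X=cloud(c);a=.0995;V=(X-np.array([.604,.051,.003]))*1000
vx=V[:,:,0]*np.cos(a)+V[:,:,1]*np.sin(a);vy=-V[:,:,0]*np.sin(a)+V[:,:,1]*np.cos(a);Z=V[:,:,2]
m=(Z>140)&(Z<172)&(vx>20)&(vx<110)&(vy>-70)&(vy<130)
print(m.sum(),np.median(Z[m]),cv2.minAreaRect(np.c_[vx[m],vy[m]].astype(np.float32)),vy[m].max())
h=(Z>20)&(Z<175)&(vx>-160)&(vx<-95)&(abs(vy)<75);print('handle',h.sum(),np.median(vy[h]),np.median(Z[h]))
d=cap('scene');t=c['img'][115:245,190:330];b=d['img'][180:300,240:380]
o=np.hstack([cv2.resize(t,(400,400),interpolation=3),cv2.resize(b,(400,400),interpolation=3)]);cv2.imwrite('pics/p6.png',o[:,:,::-1])
```

```text
23.95 [ 0.47148643 -0.2524202   0.1967523 ] [-0.18737671  0.0570678  -0.317848  ]
781 164.13736208976806 ((64.92047882080078, 24.029712677001953), (41.86567306518555, 137.376708984375), 0.20934797823429108) 92.72445292743218
handle 164 -51.114578215987436 80.27410163053389
```

View pics/p6.png

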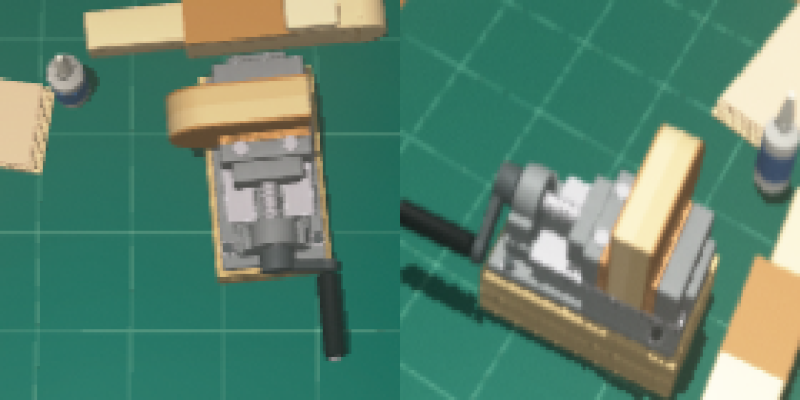

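The block is upright and clamped between both corks, with the nose past the left jaw end at (170,115) in the top crop. The handle has sprung back to about 14.65 rad, which is about 170 N by estimate. There is plenty of time, so I'll tighten slightly more for margin, staying well below crushing.

jog_arm(rows=[[0,0.25,0,0,0,0],[0,0.25,0,0,0,0],[0,0.25,0,0,0,0],[0,0.25,0,0,0,0],[0,0.25,0,0,0,0],[0,0.25,0,0,0,0],[0,0.25,0,0,0,0],[0.02,0.25,0,0,0,0],[0,0,-0.15,0,0,0],[0,0,-0.15,0,0,0],[0,0,0,0,0,0],[0,0,0,0,0,0]])

```text
time_s: 25.25
position: [0.4741, -0.0123, 0.1615]
tool_rot: [-0.0, 0.999, 0.052, -0.0]
force: [-0.3, -0.4, 0.4]
width: 0.0854
grasp_force: 0.0
```

jog_arm(rows=[[0,0,-0.2,0,0,0],[0,0,-0.2,0,0,0],[0,0,-0.2,0,0,0],[0,0,-0.2,0,0,0],[0,0,-0.1,0,0,0],[0,0,0,0,0,0],[0,0,0,0,0,0]])

```text
time_s: 25.95
position: [0.4746, -0.0127, 0.054]
tool_rot: [-0.0, 0.999, 0.051, 0.0]
force: [0.2, -0.1, 1.2]
width: 0.0852
grasp_force: 0.0
```

jog_arm(rows=[[0,0,0,0,0,0],[0,0,0,0,0,0],[0,0,0,0,0,0],[0,0,0,0,0,0],[0,0,0,0,0,0],[0,0,0,0,0,0],[0,0,0,0,0,0],[0,0,0,0,0,0],[0,0,0,0,0,0]], hand=1)

```text
time_s: 26.85
position: [0.4743, -0.0126, 0.0533]
tool_rot: [-0.0, 0.999, 0.051, 0.0]
force: [-0.5, 1.3, 5.9]
width: 0.0203
grasp_force: 58.4
```

```bash
python3 - <<'E'
from plant import arm
s=arm.get_state();print(s['position'],s['force'],s['width'])
E
python3 crank2.py 468.9 39.6 85.0 474.1 -12.4 53.5 14.68 15.40 6
```

```text
[ 0.47434168 -0.0126006   0.05325623] [-0.46581086  1.3343773   5.87889578] 0.02026199663657078
[[-0.004, 0.041, -0.045, 0, 0, 0], [-0.004, 0.04, -0.045, 0, 0, 0], [-0.005, 0.044, -0.04, 0, 0, 0], [-0.004, 0.049, -0.034, 0, 0, 0], [-0.006, 0.053, -0.028, 0, 0, 0], [-0.005, 0.056, -0.022, 0, 0, 0]]
cmd end [470.74  21.56  27.82]
```

jog_arm(rows=[[-0.004,0.041,-0.045,0,0,0],[-0.004,0.04,-0.045,0,0,0],[-0.005,0.044,-0.04,0,0,0],[-0.004,0.049,-0.034,0,0,0],[0,0,0,0,0,0],[0,0,0,0,0,0]])

```text
time_s: 27.45
position: [0.4721, 0.006, 0.0327]
tool_rot: [0.001, 0.999, 0.05, -0.0]
force: [3.4, -16.4, -19.0]
width: 0.0206
grasp_force: 59.3
```

jog_arm(rows=[[-0.006,0.053,-0.028,0,0,0],[-0.005,0.056,-0.022,0,0,0],[0,0,0,0,0,0],[0,0,0,0,0,0]])

```text
time_s: 27.85
position: [0.4706, 0.0188, 0.0261]
tool_rot: [0.002, 0.999, 0.05, -0.001]
force: [6.1, -18.3, -37.5]
width: 0.02
grasp_force: 59.9
```

jog_arm(rows=[[0,0,0,0,0,0],[0,0,0,0,0,0],[0,0,0,0,0,0],[0,0,0,0,0,0],[0,0,0,0,0,0],[0,0,0,0,0,0],[0,0,0.1,0,0,0],[0,0,0.2,0,0,0],[0,0,0.25,0,0,0],[0,0,0.25,0,0,0],[0,0,0.1,0,0,0],[0,0,0,0,0,0]], hand=0)

```text
time_s: 29.05
position: [0.4715, 0.0214, 0.1376]
tool_rot: [-0.0, 0.999, 0.051, 0.002]
force: [0.4, 0.3, -0.7]
width: 0.0859
grasp_force: 0.0
```

jog_arm(rows=[[0,-0.2,0.1,0,0,0],[0,-0.25,0.1,0,0,0],[0,-0.25,0.1,0,0,0],[0,-0.25,0.1,0,0,0],[0,-0.25,0.1,0,0,0],[0,-0.25,0,0,0,0],[0,-0.25,0,0,0,0],[0,-0.25,0,0,0,0],[0,-0.2,0,0,0,0],[0,0,0,0,0,0],[0,0,0,0,0,0]])

```text
time_s: 30.15
position: [0.4705, -0.2364, 0.195]
tool_rot: [-0.0, 0.999, 0.051, -0.0]
force: [0.1, 0.1, 0.3]
width: 0.0853
grasp_force: 0.0
```

Run:
```python
from h import *
s=arm.get_state();print(s['time_s'],s['position'],s['force'])
c=cap('top');X=cloud(c);a=.0995;V=(X-np.array([.604,.051,.003]))*1000
vx=V[:,:,0]*np.cos(a)+V[:,:,1]*np.sin(a);vy=-V[:,:,0]*np.sin(a)+V[:,:,1]*np.cos(a);Z=V[:,:,2]
m=(Z>140)&(Z<172)&(vx>20)&(vx<110)&(vy>-70)&(vy<130)
print(m.sum(),np.median(Z[m]),cv2.minAreaRect(np.c_[vx[m],vy[m]].astype(np.float32)),vy[m].max())
h=(Z>20)&(Z<175)&(vx>-160)&(vx<-95)&(abs(vy)<75);print('handle',h.sum(),np.median(vy[h]),np.median(Z[h]))
```

```text
30.15 [ 0.47054843 -0.23644286  0.19501024] [0.07381782 0.12905672 0.33547651]
781 163.90974165043062 ((65.25847625732422, 23.81997299194336), (41.54069137573242, 137.08811950683594), 0.20569057762622833) 92.37619475932438
handle 165 -50.11708711497276 79.99163756291698
```

The handle settles at the same angle (about 14.65 rad) both times. That is where its own friction holds the clamp, so more cranking gains nothing. The block is held, and the robot is clear of everything.

```bash
python3 -c "
from plant import arm
print(arm.sign_off())"
```

```text
the job is handed in; nothing more can be done
None
```

The block stands on the vise bed with its nose tip about 95 mm left of the screw axis (85 to 130 mm allowed) and is clamped at an estimated 130–170 N. That force is worked out from the crank angle, not measured. The second tightening peaked near 310 N, under the 500 N crush limit, but the crank sprang back about 0.7 rad, more than the 0.3 stated. The gripper is clear, the bystanders were not touched, and the job was handed in at about 30 s.

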